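# Open the cutting guide's ratchet stop

## Task

The blue stop of the cutting guide is set for short pieces. With the fingertips, press the green end of its ratchet rocker down to free it, push the stop back along the rail, away from the white fence, until it rests against the end block, and then press the red end fully down to lock it there. Everything is only pressed or pushed, nothing picked up; leave the potato ends, the bowl, the knife, the cup and the pepper where they are, and finish with the hand clear.

Things in the scene. Friction and masses are not known exactly. Their poses are not given: they have to be found in the camera images.
- board: pink cutting board carrying the cutting guide: 300 (its x) by 440 (its y) by 18 mm thick, fixed. Origin: centre of its underside, on the table; z up. A steel ratchet rail, 12 mm high, runs along y at x = +70 mm. The stop slides along board +y, away from the fence.
- fence (a point): white fence plate across the board's -y end: middle of the top edge of its inner face (which looks to board +y), 62 mm above the board; the fence is 200 wide (board x), 14 mm thick, fixed.
- end_block (a point): dark steel block at the rail's +y end, 36 mm high, fixed: centre, at board level, of the face that looks to the carriage, which stops against it.
- stop (a joint): travel in m of the stop along the rail: 0 = nearest the fence (75 mm between fence and plate), 0.120 = fully back, against the end block. Starts between 0 and 0.035. While locked it can shift only a few mm (teeth 8 mm apart); freed, it slides with about 2.5 N of friction and stays where it is left.
- stop_base (a point): centre of the sliding grey carriage, at board level (18 mm above the table) on the rail's centre line; moves with the stop. The carriage is 62 wide (board x), 140 long (board y), its cheeks 28 mm high above the board.
- stop_face (a point): upright blue plate of the stop: point on its face that looks at the fence (board -y), mid-width, at the top edge, 98 mm above the table. Plate 130 wide (65 to each side along board x), 10 thick, from 2 to 80 mm above the board. Push this face with the fingertips; axes parallel to the board's.
- release (a joint): angle in rad of the ratchet rocker on top of the carriage, tipping about a pin along board x: 0 = red end down, stop locked; 0.20 = green end down, stop free. Stiff (3 to 10 N at a pad), stays as left; each pad travels about 9 mm. Starts at 0. Pressed red over a tooth it will not go down.
- green_pad (a point): centre of the top face of the green pad (36 along board x by 30 mm), at the rocker's end away from the fence; pressed straight down it frees the stop. Raised it is about 66 mm above the table, pressed about 57 mm; 90 mm from the red pad. Nothing stands above it.
- red_pad (a point): centre of the top face of the red pad (36 by 30 mm), at the rocker's end nearer the fence; pressed straight down it locks the stop. Raised about 66 mm above the table, pressed about 57 mm. The tall blue plate begins 28 mm from its centre towards board -x and 18 mm towards board -y; otherwise open above.
- potato_a: cut potato end standing on its cut face between the fence and the stop plate, brown dome 50 across and 34 high (mm); loose, origin at the centre of its underside; leave alone
- potato_b: cut potato end on the strip of board near the robot, brown dome 56 across and 36 high (mm); loose, origin at the centre of its underside; leave alone
- prep_bowl: small white bowl, 72 across, 45 high, on the board behind the stop plate (mm); loose, origin at the centre of its underside; leave alone
- paring_knife: paring knife with black handle, 190 long, lying near the board's edge next to the robot (mm); loose, origin at the centre of its underside; leave alone
- steel_cup: steel cup, 72 across, 90 high, on the table to one side of the board (mm); loose, origin at the centre of its underside; leave alone
- pepper: green pepper, 74 across, 80 high, on the table to one side of the board (mm); loose, origin at the centre of its underside; leave alone

How it is judged:
By the outcome, as a careful person would: the job done as asked, in the order asked, and still so for the second after the job is handed in, with the robot touching nothing.
It also fails if it takes over 51 s, if anything falls off the work surface, if the arm or the gripper's body presses on something with over 40 N, if the wrist force passes 120 N, or if a joint passes its speed limit or range.

## Robot

A 6-joint arm with a two-finger parallel gripper is mounted at the origin on the work surface. World frame = base frame: x ahead of the robot, y to its left, z up, the work surface at z = 0. Lengths are in m, angles in rad, forces in N, time in s.
With the tool pointing down it reaches from about 0.375 to 0.975 m from the base axis. Payload 3.8 kg.
Tool frame: the origin (TCP) lies on the centre line of the jaws, within the pads' length; the fingertips stand 17 mm ahead of it and the grasp point (between the pads) lies 2 mm behind it (bot.tip_extent is the distance from the TCP to the fingertips, in m); z points along the fingers, y is the line along which they close (so a half turn about z gives the same grasp; the last joint's range is limited). The gripper opens to 85 mm and grips with 20 to 120 N. Pads are 22 mm wide; open, the fingers measure 114 mm over their backs; the gripper's body (76 mm by 85 mm) begins 54 mm behind the grasp point. The pads swing forward as they close: fully open they stand 13 mm farther back than shut.
Start: joints at [1.193, 0.264, 1.604, -0, 1.274, -0.037], TCP at [0.226, 0.636, 0.248] pointing down, gripper open.
Joint ranges: [-2.63, 2.63], [-0.94, 2.18], [0.31, 2.57], [-1.31, 4.45], [0, 2.66], [-2.55, 2.55]. Speed limits (rad/s): [2.57, 2.57, 3.14, 3.14, 3.14, 3.14].

## Interface

Orientations are given as a rotation vector (axis times angle).
In Python, from workcell import readout, read_camera, finish_job, bot gives the robot as it stands.
- The arm moves only by the tool jog_arm, never from a script. Its argument "deltas" is one flat list of numbers, 7 for each row, row after row: the shift along the tool's x, y, z in m, then the turn, a rotation vector about the tool's x, y, z in degrees, then the gripper command: -1 is shut, 1 is fully open, values between are in proportion. A call has 1 to 8 rows; each row is the pose to reach, as a shift and turn from the pose commanded when the call began, along the tool's axes at that moment; what a row does not reach only later rows make up. A row lasts 1/10 s, in which the tool goes at most 50 mm and 8.59 degrees, less where a joint would pass 70% of its speed; a pose out of reach is approached as far as the arm can. A call with a gripper value outside its range is refused whole. The fingers move at their own pace and stop on an object; "squeeze" is the grip in N (left out, the last holds). Time passes only in rows, so rows that repeat a pose let the fingers close. It gives the time, the measured TCP pose, the force, the opening and the grip force at its end, in the units of the state.
- readout.read_state(): the state, without advancing time (a new reading comes with each control period).
- read_camera(name): name is "scene" or "top" or "wrist"; returns a dict with "color" (400x640x3 uint8, blue, green, red), "fx", "fy", "cx", "cy" (pixels), "origin" and "attitude" of the camera in the world. Camera axes: x right, y down, z forward; pixel columns grow to the right and rows downward; lengths in m; the calibration is good to about 2 mm. A picture is of the moment at which its call begins. There is no depth.
- finish_job(): hands the job in; it is judged then, once.
The state is a dict: "time": time; "q": joint angles; "joint_vel": joint speeds; "joint_torque": joint torques, N m; "tool_pos": TCP position; "tcp_rot": TCP orientation; "wrist_force": force on the tool from outside, world axes, zero at the start; "torque": the same for the moment, N m; "width": opening from 0.0 (shut) to 1.0 (fully open); "grip_force": force on a finger pad.
Only numpy, scipy, OpenCV 4.12 (cv2) and the standard library are available. Lean on these libraries where they do the work, as an engineer would, in place of code of your own. Each camera call takes 0.05 s, during which the arm holds its last target. There are 200 camera calls.

## Working session

There is one attempt and no reset: what is moved stays moved. The work goes in short steps, Python scripts to look and compute and a tool call to move; the robot and the scene stay as the last step left them, time stands still between calls to the robot, and variables do not carry over. Pictures are saved under pics/ and viewed, at most 10 in all, crops included, and the job is handed in when it is done.

Besides the shell and the picture viewer there is one more tool, called after "Request:" as name(argument=value, ...) on one line, values as JSON. jog_arm: Moves the arm, as the interface text tells. Its arguments: {"type":"object","properties":{"deltas":{"type":"array"},"squeeze":{"type":"number"}},"required":["deltas"]}

```bash
mkdir -p pics; cat > h.py <<'E'
import numpy as np, cv2
from workcell import readout, read_camera, finish_job, bot
def ray(c,u,v):
    A=np.array(c["attitude"]); 
    if A.shape!=(3,3): A=cv2.Rodrigues(A.astype(float))[0]
    d=A@np.array([(u-c["cx"])/c["fx"],(v-c["cy"])/c["fy"],1.]); return np.array(c["origin"],float),d
def onz(c,u,v,z):
    o,d=ray(c,u,v); return o+d*(z-o[2])/d[2]
E
python3 - <<'E'
from h import *
for n in ["top","scene"]:
    c=read_camera(n); cv2.imwrite(f"pics/{n}.png",c["color"]); print(n,{k:np.round(v,3).tolist() for k,v in c.items() if k!="color"})
s=readout.read_state(); print(s); print(bot.tip_extent)
E
```

```text
top {'fx': 440.602, 'fy': 440.602, 'cx': 316.616, 'cy': 201.593, 'origin': [0.28, 0.012, 1.145], 'attitude': [-2.045, 2.168, -0.238]}
scene {'fx': 454.361, 'fy': 454.361, 'cx': 322.226, 'cy': 199.296, 'origin': [1.448, -0.737, 0.846], 'attitude': [-1.964, -0.975, 0.508]}
{'time': 0.1, 'q': array([ 1.19311164e+00,  2.64724755e-01,  1.60524052e+00, -1.08228278e-05,
        1.27370286e+00, -3.69110196e-02]), 'joint_vel': array([ 0.0001963 ,  0.00033796, -0.00251833,  0.00019684,  0.0004272 ,
        0.00023358]), 'joint_torque': array([ 7.07328181e-04, -5.16705823e+01, -3.68589950e+01,  9.72873954e-05,
        6.09437615e-03, -5.27482005e-07]), 'tool_pos': array([0.22537654, 0.63559729, 0.24705319]), 'tcp_rot': array([-0.53262383, -3.09568827,  0.00319327]), 'wrist_force': array([-0.64713028,  0.53647323,  0.1670552 ]), 'torque': array([-0.03302722, -0.02219474,  0.00122254]), 'grip_force': 0.0, 'width': 1.001687873096652}
0.017
```

View pics/top.png

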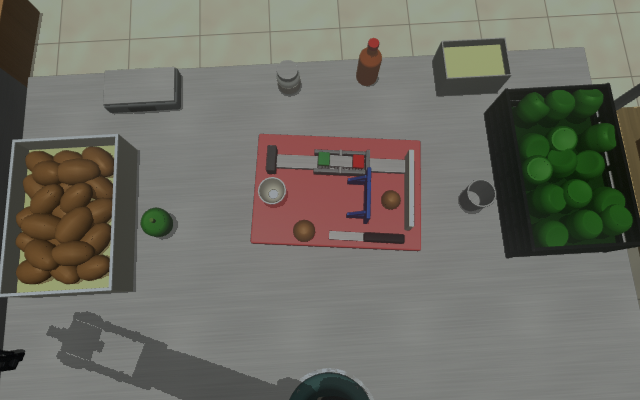

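View pics/scene.png

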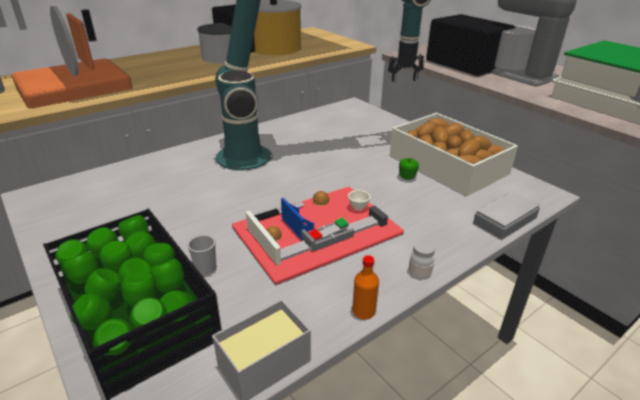

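The top view shows the board centred near (337,193), the green pad at (324,158), the red pad at (358,161), the blue plate at column ~368 (rows 170–222), the fence at column 410 and the end block at (272,159). The scene view agrees, with the stop between the fence and the end block. Next I'll get metric positions from colour masks.

```bash
cat >> h.py <<'E'
def blobs(c,m,roi,amin=15):
    k=np.zeros_like(m); x0,y0,x1,y1=roi; k[y0:y1,x0:x1]=m[y0:y1,x0:x1]
    n,l,s,ce=cv2.connectedComponentsWithStats(k); 
    return [(s[i].tolist(),ce[i].round(1).tolist()) for i in range(1,n) if s[i][4]>=amin]
def hsv(c,lo,hi): return cv2.inRange(cv2.cvtColor(c["color"],cv2.COLOR_BGR2HSV),lo,hi)
E
python3 - <<'E'
from h import *
c=read_camera("top"); roi=(240,120,430,260)
pk=hsv(c,(0,90,90),(8,170,255))|hsv(c,(172,90,90),(180,170,255))
k=np.zeros_like(pk); k[120:260,240:430]=pk[120:260,240:430]
h=cv2.convexHull(cv2.findNonZero(k)); r=cv2.minAreaRect(h); print("board px",r)
P=np.array([onz(c,*p,0.018) for p in cv2.boxPoints(r)]); print("board corners",P.round(4).tolist(),P.mean(0).round(4)); 
print([np.linalg.norm(P[i]-P[i-1]).round(3) for i in range(4)])
for n,lo,hi,z in [("green",(45,120,50),(80,255,255),.066),("red",(0,200,80),(4,255,255),.0575),("red2",(176,200,80),(180,255,255),.0575),("blue",(105,120,50),(130,255,255),.098)]:
    for s,ce in blobs(c,hsv(c,lo,hi),roi): print(n,s,ce,onz(c,*ce,z).round(4))
im=cv2.resize(c["color"][125:255,245:430],None,fx=4.3,fy=4.3,interpolation=cv2.INTER_CUBIC); cv2.imwrite("pics/crop.png",im)
E
```

```text
board px ((337.54132080078125, 191.7325439453125), (169.6571044921875, 110.07047271728516), 2.4470486640930176)
board corners [[0.4327, 0.1743, 0.018], [0.7317, 0.154, 0.018], [0.684, -0.3031, 0.018], [0.3888, -0.2579, 0.018]] [ 0.5593 -0.0582  0.018 ]
[np.float64(0.435), np.float64(0.3), np.float64(0.46), np.float64(0.299)]
blue [367, 168, 4, 50, 164] [368.3, 191.7] [ 0.5312 -0.1284  0.098 ]
blue [348, 175, 18, 6, 32] [357.8, 177.6] [ 0.5684 -0.1055  0.098 ]
blue [347, 211, 19, 4, 27] [356.0, 212.8] [ 0.4806 -0.0942  0.098 ]
```

View pics/crop.png

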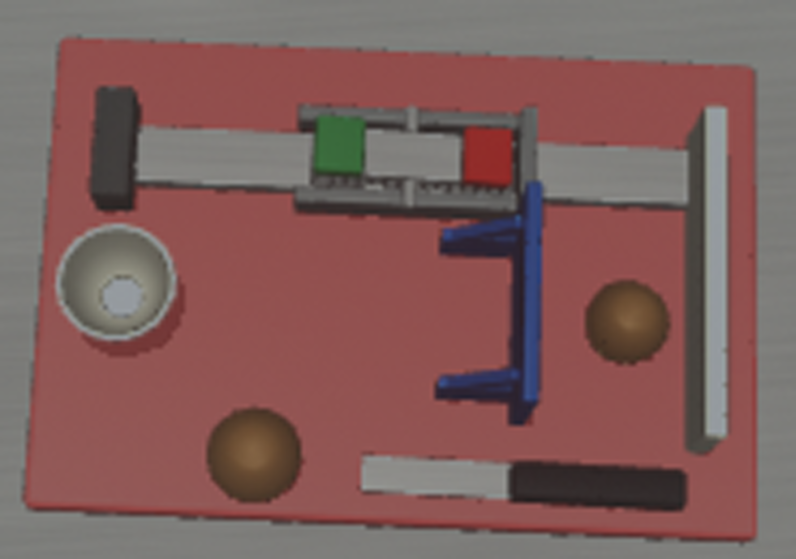

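The crop (4.3×, origin (245,125)) shows the board corners at about (63,38), (755,68), (755,540) and (22,508). The green pad centre is (340,145), the red (487,156), the plate's top edge on the fence side runs (541,183)–(540,402), and the fence inner top edge is at u≈705. I'll turn these into metric positions.

```bash
python3 - <<'E'
from h import *
c=read_camera("top")
f=lambda u,v,z: onz(c,(u+.5)/4.3-.5+245,(v+.5)/4.3-.5+125,z)
co=np.array([f(63,38,.018),f(755,68,.018),f(756,540,.018),f(22,508,.018)])
B=np.array([[.15,.22],[.15,-.22],[-.15,-.22],[-.15,.22]])
M=co[:,:2]; m=M.mean(0); H=B.T@(M-m); th=np.arctan2(H[0,1]-H[1,0],H[0,0]+H[1,1])
R=np.array([[np.cos(th),-np.sin(th)],[np.sin(th),np.cos(th)]])
print("centre",m.round(4),"yaw deg",np.degrees(th).round(2),"resid",((M-m)-B@R.T).round(4).tolist())
for n,u,v,z in [("green",340,142,.066),("red",487,156,.057),("face_hi",541,183,.098),("face_lo",540,402,.098),("fence_hi",705,107,.08),("fence_lo",705,437,.08),("end_top_hi",136,92,.054),("end_top_lo",132,205,.054),("potA",627,321,.04),("potB",254,455,.04)]:
    p=f(u,v,z); print(n,p.round(4),"board",((p[:2]-m)@R).round(4))
E
```

```text
centre [ 0.5594 -0.0579] yaw deg -6.04 resid [[-0.0015, -0.0024], [-0.0008, 0.0013], [0.002, 0.0016], [0.0003, -0.0006]]
green [ 0.6354 -0.0259  0.066 ] board [0.0722 0.0398]
red [ 0.6244 -0.1138  0.057 ] board [ 0.0705 -0.0488]
face_hi [ 0.5933 -0.1389  0.098 ] board [ 0.0423 -0.077 ]
face_lo [ 0.4655 -0.1275  0.098 ] board [-0.086  -0.0791]
fence_hi [ 0.6398 -0.2423  0.08  ] board [ 0.0993 -0.1749]
fence_lo [ 0.4431 -0.2218  0.08  ] board [-0.0984 -0.1753]
end_top_hi [0.6784 0.0954 0.054 ] board [0.1022 0.1649]
end_top_lo [0.6072 0.1005 0.054 ] board [0.0309 0.1625]
potA [ 0.5218 -0.1913  0.04  ] board [-0.0233 -0.1366]
potB [0.454  0.0357 0.04  ] board [-0.1146  0.0819]
```

The fit is consistent: board yaw is −6.0°, travel is about 0.022, and roughly 98 mm remain. I'll use a helper that converts world targets into tool-axis deltas.

```bash
cat >> h.py <<'E'
from scipy.spatial.transform import Rotation as Ro
TH=np.radians(-6.04); M0=np.array([.5594,-.0579])
def w(bx,by): return M0+np.array([[np.cos(TH),-np.sin(TH)],[np.sin(TH),np.cos(TH)]])@[bx,by]
def plan(bx,by,z):   # TCP target in board xy, world z; tool y along board +x, z down
    s=readout.read_state(); R0=Ro.from_rotvec(s["tcp_rot"])
    y=np.array([np.cos(TH),np.sin(TH),0]); zz=np.array([0,0,-1.]); x=np.cross(y,zz)
    R1=Ro.from_matrix(np.c_[x,y,zz]); d=R0.inv().apply(np.r_[w(bx,by),z]-s["tool_pos"])
    print("t",round(s["time"],2),"delta",d.round(4),"rot",(R0.inv()*R1).as_rotvec(degrees=True).round(2),"F",s["wrist_force"].round(1),"ext",bot.tip_extent,"w",round(s["width"],2))
E
python3 -c "
from h import *
plan(.07,.04,.2)"
```

```text
t 0.2 delta [-0.6054 -0.4869  0.0481] rot [-7.000e-02  5.000e-02  7.651e+01] F [-0.1 -0.   0.2] ext 0.017 w 1.0
```

Request:
jog_arm(deltas=[-0.605, -0.487, 0.048, 0, 0, 76.5, -1, -0.605, -0.487, 0.048, 0, 0, 76.5, -1, -0.605, -0.487, 0.048, 0, 0, 76.5, -1, -0.605, -0.487, 0.048, 0, 0, 76.5, -1, -0.605, -0.487, 0.048, 0, 0, 76.5, -1, -0.605, -0.487, 0.048, 0, 0, 76.5, -1, -0.605, -0.487, 0.048, 0, 0, 76.5, -1, -0.605, -0.487, 0.048, 0, 0, 76.5, -1], squeeze=20)

```text
time: 1.0
tool_pos: [0.4356, 0.2944, 0.2235]
tcp_rot: [2.194, 2.248, 0.001]
wrist_force: [0.9, 0.2, -0.2]
width: -0.002
grip_force: 0.0
```

```bash
python3 -c "
from h import *
plan(.07,.04,.2)"
```

```text
t 1.0 delta [-0.3246  0.1898  0.0236] rot [ 0.02 -0.01  7.42] F [ 0.9  0.2 -0.2] ext 0.017 w -0.0
```

Request:
jog_arm(deltas=[-0.325, 0.19, 0.024, 0, 0, 7.4, -1, -0.325, 0.19, 0.024, 0, 0, 7.4, -1, -0.325, 0.19, 0.024, 0, 0, 7.4, -1, -0.325, 0.19, 0.024, 0, 0, 7.4, -1, -0.325, 0.19, 0.024, 0, 0, 7.4, -1, -0.325, 0.19, 0.024, 0, 0, 7.4, -1, -0.325, 0.19, 0.024, 0, 0, 7.4, -1, -0.325, 0.19, 0.024, 0, 0, 7.4, -1])

```text
time: 1.8
tool_pos: [0.6361, -0.0265, 0.1991]
tcp_rot: [2.331, 2.105, -0.001]
wrist_force: [-0.4, 1.3, 0.0]
width: -0.001
grip_force: 0.0
```

```bash
python3 -c "
from h import *
plan(.07,.045,.10)
c=read_camera('wrist'); cv2.imwrite('pics/w1.png',c['color'])"
```

```text
t 1.8 delta [ 0.0058 -0.003   0.0991] rot [0.02 0.05 0.22] F [-0.4  1.3  0. ] ext 0.017 w -0.0
```

View pics/w1.png

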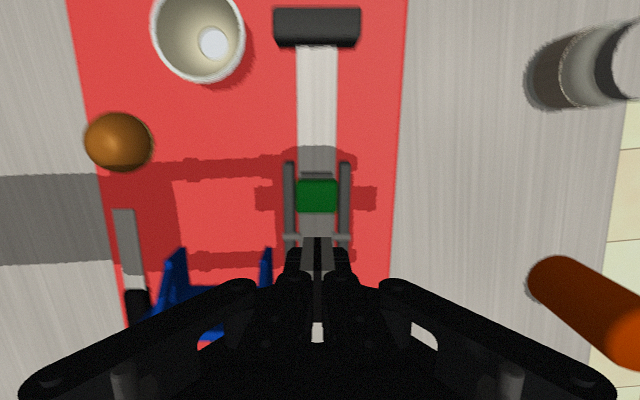

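The wrist view shows the green pad at (316,196), the end block at (317,28) and the gripper linkage spread along board x only. I'll cross-check the pad position from it.

```bash
python3 -c "
from h import *
c=read_camera('wrist')
g=[b for b in blobs(c,hsv(c,(45,120,30),(80,255,255)),(250,150,400,240),100)]
for n,u,v,z in [('green',316.5,194,.066),('end',317,46,.018),('endtopR',360,10,.054),('endtopL',274,10,.054)]:
    p=onz(c,u,v,z); R=np.array([[np.cos(TH),-np.sin(TH)],[np.sin(TH),np.cos(TH)]]); print(n,p.round(4),((p[:2]-M0)@R).round(4))
print(g)
plan(.07,.043,.09)"
```

```text
green [ 0.6382 -0.0257  0.066 ] [0.075  0.0403]
end [0.6514 0.0973 0.018 ] [0.0751 0.164 ]
endtopR [0.6858 0.1119 0.054 ] [0.1078 0.1822]
endtopL [0.6204 0.1185 0.054 ] [0.0421 0.1819]
[([291, 174, 42, 35, 1434], [311.8, 190.9])]
t 1.9 delta [ 0.0039 -0.003   0.1088] rot [0.   0.06 0.12] F [-2.  -0.3 -0.6] ext 0.017 w -0.0
```

Request:
jog_arm(deltas=[0.004, -0.001, 0.04, 0, 0, 0, -1, 0.004, -0.001, 0.08, 0, 0, 0, -1, 0.004, -0.001, 0.108, 0, 0, 0, -1, 0.004, -0.001, 0.112, 0, 0, 0, -1, 0.004, -0.001, 0.115, 0, 0, 0, -1, 0.004, -0.001, 0.118, 0, 0, 0, -1, 0.004, -0.001, 0.121, 0, 0, 0, -1, 0.004, -0.001, 0.123, 0, 0, 0, -1])

```text
time: 2.7
tool_pos: [0.6358, -0.0183, 0.0787]
tcp_rot: [2.327, 2.107, 0.005]
wrist_force: [-0.3, 2.8, 4.7]
width: -0.002
grip_force: 1.9
```

```bash
python3 -c "
from h import *
s=readout.read_state(); print(s['tool_pos'],s['wrist_force'])
plan(.072,.043,.074)"
```

```text
[ 0.63577028 -0.01829806  0.07871393] [-0.33380688  2.80779272  4.67352574]
t 2.7 delta [-0.0044  0.0002  0.0047] rot [ 0.22 -0.05  0.35] F [-0.3  2.8  4.7] ext 0.017 w -0.0
```

Request:
jog_arm(deltas=[-0.002, 0, 0.001, 0, 0, 0, -1, -0.003, 0, 0.003, 0, 0, 0, -1, -0.003, 0, 0.005, 0, 0, 0, -1, -0.003, 0, 0.006, 0, 0, 0, -1, -0.003, 0, 0.007, 0, 0, 0, -1, -0.003, 0, 0.007, 0, 0, 0, -1])

```text
time: 3.3
tool_pos: [0.6356, -0.022, 0.0737]
tcp_rot: [2.327, 2.107, 0.004]
wrist_force: [-4.5, 2.8, 20.1]
width: -0.003
grip_force: 10.0
```

```bash
python3 -c "
from h import *
plan(.072,.043,.074)"
```

```text
t 3.3 delta [-0.0008 -0.     -0.0003] rot [ 0.2  -0.01  0.35] F [-4.5  2.8 20.1] ext 0.017 w -0.0
```

Request:
jog_arm(deltas=[0, 0, -0.045, 0, 0, 0, -1, 0, 0, -0.09, 0, 0, 0, -1, -0.04, -0.02, -0.11, 0, 0, 0, -1, -0.08, -0.04, -0.11, 0, 0, 0, -1, -0.12, -0.052, -0.11, 0, 0, 0, -1, -0.156, -0.052, -0.11, 0, 0, 0, -1, -0.156, -0.052, -0.11, 0, 0, 0, -1, -0.156, -0.052, -0.11, 0, 0, 0, -1])

```text
time: 4.1
tool_pos: [0.5656, -0.1729, 0.1788]
tcp_rot: [-2.33, -2.105, 0.002]
wrist_force: [0.6, 0.0, 0.1]
width: 0.003
grip_force: 0.0
```

```bash
python3 -c "
from h import *
plan(.02,-.112,.078)
c=read_camera('scene'); cv2.imwrite('pics/s2.png',cv2.resize(c['color'][170:300,210:420],None,fx=3.8,fy=3.8,interpolation=cv2.INTER_CUBIC))"
```

```text
t 4.1 delta [0.0017 0.0019 0.1008] rot [-0.1  -0.01  0.22] F [0.6 0.  0.1] ext 0.017 w 0.0
```

View pics/s2.png

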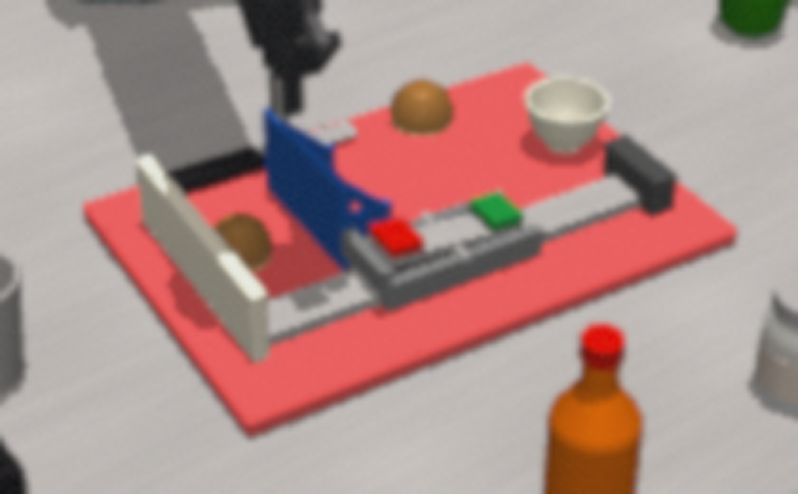

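The crop shows the red pad (397,236) raised and the green pad (496,210) down, so the stop is free. Next I'll descend in front of the plate and push.

Request:
jog_arm(deltas=[0.001, 0.002, 0.03, 0, 0, 0, -1, 0.001, 0.002, 0.06, 0, 0, 0, -1, 0.001, 0.002, 0.09, 0, 0, 0, -1, 0.001, 0.002, 0.1, 0, 0, 0, -1, 0.006, 0.002, 0.1, 0, 0, 0, -1, 0.012, 0.002, 0.1, 0, 0, 0, -1, 0.016, 0.002, 0.1, 0, 0, 0, -1, 0.019, 0.002, 0.1, 0, 0, 0, -1])

```text
time: 4.95
tool_pos: [0.5721, -0.1532, 0.0816]
tcp_rot: [2.325, 2.107, 0.002]
wrist_force: [0.8, -2.8, 1.6]
width: -0.004
grip_force: 1.3
```

```bash
python3 -c "
from h import *
plan(.02,.009,.078)"
```

```text
t 4.95 delta [ 0.1025 -0.0019  0.0035] rot [0.21 0.08 0.41] F [ 0.8 -2.8  1.6] ext 0.017 w -0.0
```

Request:
jog_arm(deltas=[0.008, 0, 0, 0, 0, 0, -1, 0.018, 0, 0, 0, 0, 0, -1, 0.028, 0, 0, 0, 0, 0, -1, 0.038, 0, 0, 0, 0, 0, -1, 0.048, 0, 0, 0, 0, 0, -1, 0.058, 0, 0, 0, 0, 0, -1, 0.068, 0, 0, 0, 0, 0, -1, 0.074, 0, 0, 0, 0, 0, -1])

```text
time: 5.75
tool_pos: [0.5778, -0.0784, 0.0794]
tcp_rot: [-2.328, -2.109, 0.0]
wrist_force: [0.8, -2.3, 1.3]
width: 0.0
grip_force: 1.4
```

```bash
python3 -c "
from h import *
plan(.02,.009,.078)
c=read_camera('scene'); cv2.imwrite('pics/s3.png',cv2.resize(c['color'][170:300,210:420],None,fx=3.8,fy=3.8,interpolation=cv2.INTER_CUBIC))"
```

```text
t 5.75 delta [ 0.0274 -0.0002  0.0014] rot [-0.02 -0.01  0.39] F [ 0.8 -2.3  1.3] ext 0.017 w 0.0
```

View pics/s3.png

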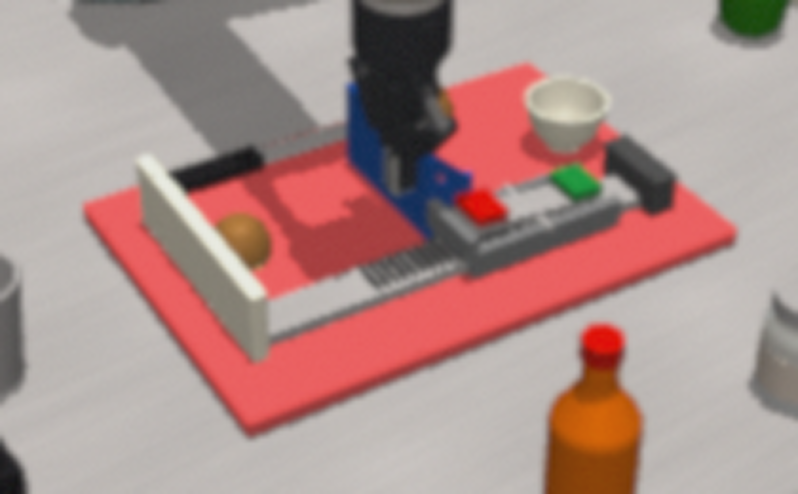

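The stop slides freely with the hand on the plate. The carriage end is near (620,200), short of the block face at about (650,195), and potato and bowl are undisturbed. I'll keep pushing until it meets the block.

Request:
jog_arm(deltas=[0.006, 0, 0, 0, 0, 0, -1, 0.012, 0, 0, 0, 0, 0, -1, 0.017, 0, 0, 0, 0, 0, -1, 0.021, 0, 0, 0, 0, 0, -1, 0.024, 0, 0, 0, 0, 0, -1, 0.027, 0, 0, 0, 0, 0, -1, 0.029, 0, 0, 0, 0, 0, -1, 0.029, 0, 0, 0, 0, 0, -1])

```text
time: 6.6
tool_pos: [0.5803, -0.0507, 0.0793]
tcp_rot: [-2.328, -2.109, 0.001]
wrist_force: [-0.7, -3.8, -1.1]
width: -0.003
grip_force: 1.6
```

```bash
python3 -c "
from h import *
plan(.02,.009,.078)"
```

```text
t 6.6 delta [-0.0004  0.      0.0013] rot [-0.05  0.02  0.37] F [-0.7 -3.8 -1.1] ext 0.017 w -0.0
```

Request:
jog_arm(deltas=[0.002, 0, 0, 0, 0, 0, -1, 0.004, 0, 0, 0, 0, 0, -1, 0.006, 0, 0, 0, 0, 0, -1, 0.007, 0, 0, 0, 0, 0, -1, 0.007, 0, 0, 0, 0, 0, -1])

```text
time: 7.1
tool_pos: [0.5803, -0.0505, 0.0794]
tcp_rot: [2.322, 2.107, -0.014]
wrist_force: [-3.3, -26.7, -0.2]
width: -0.0
grip_force: 13.8
```

```bash
python3 -c "
from h import *
plan(.02,.009,.078)"
```

```text
t 7.1 delta [-0.0006 -0.      0.0014] rot [-0.07  0.62  0.48] F [ -3.3 -26.7  -0.2] ext 0.017 w -0.0
```

Travel stopped with the force rising to 27 N, so it is at the block. Now I'll retreat, rise, and move over the red pad.

Request:
jog_arm(deltas=[-0.03, 0, 0, 0, 0, 0, -1, -0.03, 0, -0.04, 0, 0, 0, -1, -0.03, 0, -0.085, 0, 0, 0, -1, -0.02, 0.02, -0.1, 0, 0, 0, -1, 0.01, 0.04, -0.1, 0, 0, 0, -1, 0.035, 0.052, -0.1, 0, 0, 0, -1, 0.035, 0.052, -0.1, 0, 0, 0, -1, 0.035, 0.052, -0.1, 0, 0, 0, -1])

```text
time: 7.9
tool_pos: [0.6366, -0.0131, 0.1794]
tcp_rot: [-2.327, -2.11, 0.0]
wrist_force: [-0.6, -0.3, 0.3]
width: -0.0
grip_force: 0.0
```

```bash
python3 -c "
from h import *
plan(.072,.051,.09)
R=np.array([[np.cos(TH),-np.sin(TH)],[np.sin(TH),np.cos(TH)]])
c=read_camera('top'); cv2.imwrite('pics/t2.png',cv2.resize(c['color'][125:255,245:430],None,fx=4.3,fy=4.3,interpolation=cv2.INTER_CUBIC))
c=read_camera('wrist'); cv2.imwrite('pics/w2.png',c['color'])
for b in blobs(c,hsv(c,(45,120,30),(80,255,255)),(200,0,450,250),100): 
  p=onz(c,*b[1],.057); print(b,p,(p[:2]-M0)@R)"
```

```text
t 7.9 delta [-0.0017  0.      0.0894] rot [-0.03 -0.03  0.44] F [-0.6 -0.3  0.3] ext 0.017 w -0.0
([294, 64, 47, 42, 1952], [317.0, 84.4]) [0.6452896  0.07570711 0.057     ] [0.07135429 0.14190296]
```

View pics/w2.png

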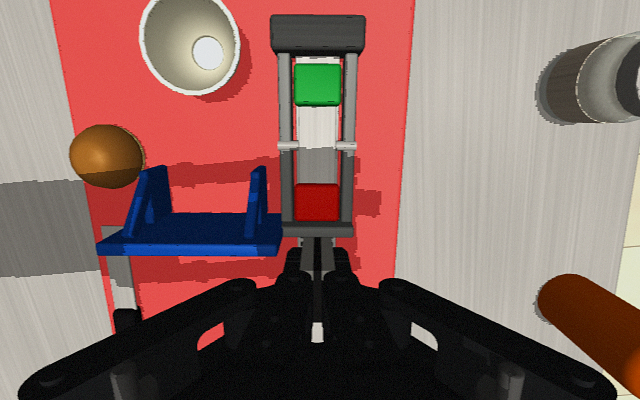

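View pics/t2.png

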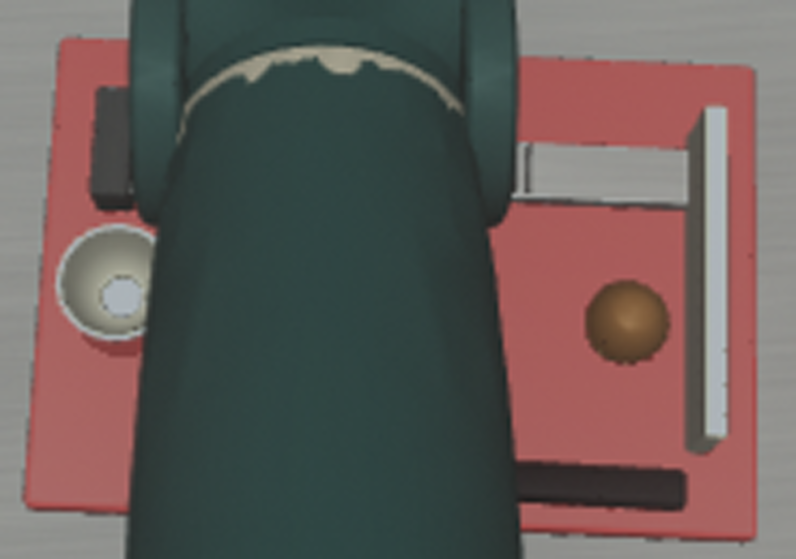

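In the wrist view the carriage rests on the end block (green at (317,84), red at (317,202), plate clear of bowl and potato), and the top view is hidden by the arm. Green at board y ≈ 0.14 puts red at about 0.05, so I'll press it.

Request:
jog_arm(deltas=[-0.002, 0, 0.04, 0, 0, 0, -1, -0.002, 0, 0.075, 0, 0, 0, -1, -0.002, 0, 0.09, 0, 0, 0, -1, -0.002, 0, 0.094, 0, 0, 0, -1, -0.002, 0, 0.098, 0, 0, 0, -1, -0.002, 0, 0.102, 0, 0, 0, -1, -0.002, 0, 0.106, 0, 0, 0, -1, -0.002, 0, 0.108, 0, 0, 0, -1])

```text
time: 8.8
tool_pos: [0.6384, -0.017, 0.0745]
tcp_rot: [2.326, 2.106, 0.003]
wrist_force: [-5.9, -3.8, 17.5]
width: -0.001
grip_force: 9.3
```

```bash
python3 -c "
from h import *
plan(.072,.051,.074)"
```

```text
t 8.8 delta [ 0.002  -0.0022  0.0005] rot [0.25 0.07 0.38] F [-5.9 -3.8 17.5] ext 0.017 w -0.0
```

Request:
jog_arm(deltas=[0, 0, 0.002, 0, 0, 0, -1, 0, 0, 0.004, 0, 0, 0, -1, 0, 0, 0.004, 0, 0, 0, -1])

```text
time: 9.1
tool_pos: [0.6386, -0.0171, 0.0741]
tcp_rot: [2.325, 2.106, 0.003]
wrist_force: [-10.7, -4.5, 27.4]
width: -0.002
grip_force: 14.0
```

Request:
jog_arm(deltas=[0, 0, -0.04, 0, 0, 0, -1, 0, 0, -0.08, 0, 0, 0, -1, 0, 0, -0.12, 0, 0, 0, -1, -0.04, 0, -0.15, 0, 0, 0, -1, -0.08, 0, -0.17, 0, 0, 0, -1, -0.12, 0, -0.17, 0, 0, 0, -1, -0.15, 0, -0.17, 0, 0, 0, -1, -0.15, 0, -0.17, 0, 0, 0, -1])

```text
time: 9.9
tool_pos: [0.6216, -0.1688, 0.2385]
tcp_rot: [2.331, 2.102, 0.001]
wrist_force: [-0.2, 0.1, 0.3]
width: -0.0
grip_force: 0.0
```

```bash
python3 -c "
from h import *
plan(.072,.051,.074)
c=read_camera('scene'); cv2.imwrite('pics/s4.png',cv2.resize(c['color'][170:300,210:420],None,fx=3.8,fy=3.8,interpolation=cv2.INTER_CUBIC))"
```

```text
t 9.9 delta [ 0.155  -0.0016  0.1643] rot [0.13 0.08 0.14] F [-0.2  0.1  0.3] ext 0.017 w -0.0
```

View pics/s4.png

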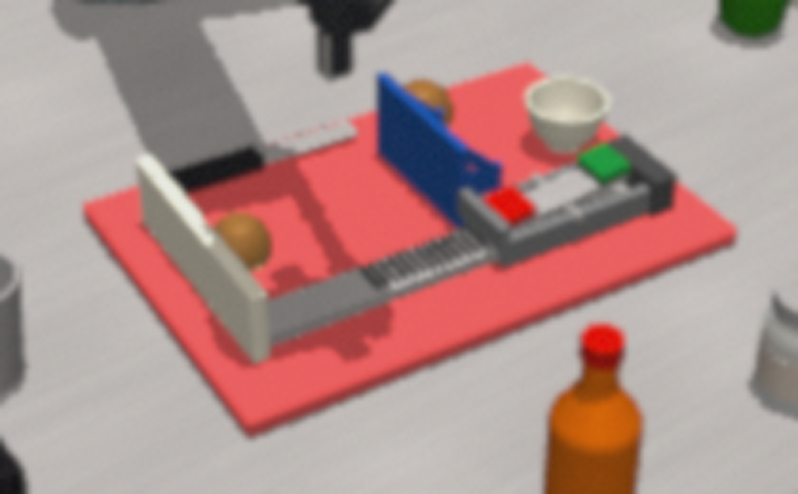

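The carriage is against the end block, the red pad (511,205) is down, the green pad (604,161) is up, and everything else is undisturbed with the hand clear. The red pad bottomed out at 57 mm under 27 N, which matches fully down.

```bash
python3 -c "
from h import *
print(finish_job())"
```

```text
the job is handed in; nothing more can be done
None
```

The stop was freed, pushed back against the end block and locked there with the red end fully down; the hand is clear, nothing else was disturbed, and the job was handed in at about 10 s.

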